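Snap home the cover rivets of a damper control unit

ROBOT

A 6-joint arm with a two-finger parallel gripper is mounted at the origin on the work surface. World frame = base frame: x ahead of the robot, y to its left, z up, the work surface at z = 0. Lengths are in mm, angles in degrees, forces in N, time in s.
With the tool pointing down it reaches from about 300 to 850 mm from the base axis. Payload 4.2 kg.
Tool frame: the origin (TCP) lies at the very end of the fingers, on their centre line; the grasp point (between the pads) lies 19 mm behind it; z points along the fingers, y is the line along which they close (so a half turn about z gives the same grasp; the last joint's range is limited). The gripper opens to 91 mm and grips with 3 to 60 N. Pads are 32 mm wide; open, the fingers measure 118 mm over their backs; the gripper's body (76 mm by 178 mm) begins 60 mm behind the grasp point.
Start: joints at [-66.349, 18.312, 89.639, -0, 72.044, -1.146], TCP at [241.168, -521.997, 213.976] pointing down, gripper open.
Joint ranges: [-177.97, 177.97], [-48.28, 115.42], [12.27, 149.76], [-77.06, 257.06], [2.81, 150.46], [-146.56, 146.56]. Speed limits (degrees/s): [147.25, 147.25, 180, 180, 180, 180].

INTERFACE

Orientations are given as [roll, pitch, yaw] about the fixed x, y, z axes, in that order (R = Rz(yaw) Ry(pitch) Rx(roll)).
In Python, from workcell import env, grab_frame gives the robot as it stands. The module is installed in compiled form; this text tells all that it offers.
- The arm moves only by the tool move_arm, never from a script. Its argument "plan" is a list of rows, each an object of numbers: "tx", "ty", "tz": the shift along the tool's x, y, z in cm; "wx", "wy", "wz": the turn, a rotation vector about the tool's x, y, z in rad. In form: [{"tx": .., "ty": .., "tz": .., "wx": .., "wy": .., "wz": ..}, ...]. A call has 1 to 12 rows; each row shifts and turns the commanded pose from where the row before left it, along the tool's axes as they then stand; what a row does not reach is not made up. A row lasts 1/12 s, in which the tool goes at most 41.7 mm and 7.16 degrees, less where a joint would pass 70% of its speed; a pose out of reach is approached as far as the arm can. A call is refused whole if a number of a shift passes 4.17 or a number of a turn 0.125, either way. A call with a gripper value outside its range is refused whole. "gripper" is the finger opening in cm, from 0 to 9.12, set as the call begins (left out, the last holds). The fingers move at their own pace and stop on an object; "force" is the grip in N (left out, the last holds). Time passes only in rows, so rows that do not move let the fingers close. It gives the time, the measured TCP pose, the force, the opening and the grip force at its end, in the units of the state.
- env.state(): the state, without advancing time (a new reading comes with each control period).
- grab_frame(name): name is "scene" or "side" or "wrist"; returns a dict with "color" (400x640x3 uint8, red, green, blue), "vfov" (degrees; the focal length in pixels is half the picture's height over the tangent of half this angle, whatever the lens; pixels are square), "cx", "cy" (the principal point, pixels), "view" (4x4, takes a point from world to camera coordinates). Camera axes: x right, y up, looking along -z (the intrinsics and any distortion apply to the point x, -y, -z); pixel columns grow to the right and rows downward; lengths in mm; the calibration is good to about 2 mm. The wrist camera is an equidistant fisheye: a pixel r from the principal point sees the ray r / f radians off the axis. A picture is of the moment at which its call begins. There is no depth.
- env.job_done(): hands the job in; it is judged then, once.
The state is a dict: "time_s": time; "qpos": joint angles; "qvel": joint speeds; "effort": joint torques, N m; "ee_pos": TCP position; "ee_rot": TCP orientation; "force": force on the tool from outside, world axes, zero at the start; "torque": the same for the moment, N m; "gripper_width": finger opening in mm; "gripper_force": force on a finger pad.
Only numpy, scipy, OpenCV 4.12 (cv2) and the standard library are available. Lean on these libraries where they do the work, as an engineer would, in place of code of your own. Each camera call takes 0.05 s, during which the arm holds its last target. There are 200 camera calls.

TASK

Fasten the cover of the damper control unit in its nest: press the centre pins of the four snap rivets lightly with the fingertips, one at a time, each fully home until it is flush. Begin with the rivet beside the plug connector, then the one diagonally opposite, then the other one on the connector side, then the last, so that the cover goes down evenly. Leave the unit sitting in its nest, and leave the things around it alone.

Things in the scene. Friction and masses are not known exactly. Their poses are not given: they have to be found in the camera images.
- unit: Damper control unit, 0.7 kg, loose in the nest: aluminium housing 110 (x) by 150 (y) mm, fins on the +x long side, flat black cover whose top is 34 mm above the underside. A black plug connector (56 wide) sticks out 24 mm from the -x long side near its +y end (middle at y +33 mm). Four white rivets, one near each corner, are the highest points. Origin: centre of the underside; z up.
- nest: Fixed plywood plate 160 by 200 by 15 mm with low white corner angles (12 mm high) in which the unit sits with 1.5 mm play all round. Origin: centre of its underside, on the bench. It may stand at any yaw; the unit's axes point the same way as the nest's.
- rivet_a_top (a point): Centre of the flat top of the centre pin (11 mm across) of the white snap rivet beside the plug connector (x -39, y +60 mm in the unit's frame); the one to press first. z is up. The pin stands up to 7 mm proud of the rivet's round flange (20 mm across, its top 37 mm above the unit's underside, so 52 mm above the bench).
- rivet_a (a joint): How far the centre pin of rivet_a is pressed in, m: 0 is fully up (7 mm proud; at the start it is 0 to 1.5 mm in), 0.0065 is the stop, home, flush with the flange to half a millimetre. It slides straight down against about 3 N of friction, stays where it is left, and ends on a firm stop; 5 to 10 N is plenty.
- rivet_b_top (a point): Centre of the flat top of the centre pin (11 mm across) of the white snap rivet diagonally across from rivet_a (x +39, y -60); the one to press second. z is up. The pin stands up to 7 mm proud of the rivet's round flange (20 mm across, its top 37 mm above the unit's underside, so 52 mm above the bench).
- rivet_b (a joint): How far the centre pin of rivet_b is pressed in, m: 0 is fully up (7 mm proud; at the start it is 0 to 1.5 mm in), 0.0065 is the stop, home, flush with the flange to half a millimetre. It slides straight down against about 3 N of friction, stays where it is left, and ends on a firm stop; 5 to 10 N is plenty.
- rivet_c_top (a point): Centre of the flat top of the centre pin (11 mm across) of the white snap rivet at the other end of the connector side (x -39, y -60); the one to press third. z is up. The pin stands up to 7 mm proud of the rivet's round flange (20 mm across, its top 37 mm above the unit's underside, so 52 mm above the bench).
- rivet_c (a joint): How far the centre pin of rivet_c is pressed in, m: 0 is fully up (7 mm proud; at the start it is 0 to 1.5 mm in), 0.0065 is the stop, home, flush with the flange to half a millimetre. It slides straight down against about 3 N of friction, stays where it is left, and ends on a firm stop; 5 to 10 N is plenty.
- rivet_d_top (a point): Centre of the flat top of the centre pin (11 mm across) of the white snap rivet at the +y end of the finned side (x +39, y +60); the one to press fourth. z is up. The pin stands up to 7 mm proud of the rivet's round flange (20 mm across, its top 37 mm above the unit's underside, so 52 mm above the bench).
- rivet_d (a joint): How far the centre pin of rivet_d is pressed in, m: 0 is fully up (7 mm proud; at the start it is 0 to 1.5 mm in), 0.0065 is the stop, home, flush with the flange to half a millimetre. It slides straight down against about 3 N of friction, stays where it is left, and ends on a firm stop; 5 to 10 N is plenty.
- bottle: White threadlocker bottle with black cap, 38 mm across, 95 mm tall, standing on the bench near the nest, light and easily tipped; to be left alone. Origin: centre of its underside.
- perch: Aluminium spring perch ring, 82 mm outside, 14 mm high, lying flat on the bench; to be left alone. Origin: centre of its underside.
- screwdriver: Screwdriver lying on the bench near the nest, along its own x axis; to be left alone.
- tray: Small open red tray 90 by 130 by 45 mm with spare rivets in it, on the bench; to be left alone. Origin: centre of its underside.
Things that resemble listed ones, but are neither listed nor needed, are in the scene too. There is more than one size of the unit; the job needs the middle-sized.

How it is judged:
By the outcome, as a careful person would: the job done as asked, in the order asked, and still so for the second after the job is handed in, with the robot touching nothing.
It also fails if it takes over 51 s, if anything falls off the work surface, if the arm or the gripper's body presses on something with over 40 N, if the wrist force passes 120 N, or if a joint passes its speed limit or range.

## Working session

There is one attempt and no reset: what is moved stays moved. The work goes in short steps, Python scripts to look and compute and a tool call to move; the robot and the scene stay as the last step left them, time stands still between calls to the robot, and variables do not carry over. Pictures are saved under pics/ and viewed, at most 10 in all, crops included, and the job is handed in when it is done.

Besides the shell and the picture viewer there is one more tool, called after ">>>" by a JSON object that holds its "fn" and its "kwargs", one argument or row to a line. move_arm: Moves the arm, as the interface text tells. Its arguments: {"type":"object","properties":{"plan":{"type":"array","items":{"type":"object","properties":{"tx":{"type":"number"},"ty":{"type":"number"},"tz":{"type":"number"},"wx":{"type":"number"},"wy":{"type":"number"},"wz":{"type":"number"}}}},"gripper":{"type":"number"},"force":{"type":"number"}},"required":["plan"]}

```bash
mkdir -p pics
cat > h.py <<'E'
import numpy as np, cv2
from workcell import env, grab_frame
def save(n,f): cv2.imwrite('pics/'+n,f['color'][:,:,::-1])
def ray(f,u,v,fish=False):
    F=200/np.tan(np.radians(f['vfov']/2)); x=(u-f['cx']);y=(v-f['cy'])
    if fish:
        r=np.hypot(x,y); t=r/F; d=np.array([np.sin(t)*x/max(r,1e-9),-np.sin(t)*y/max(r,1e-9),-np.cos(t)])
    else: d=np.array([x/F,-y/F,-1.])
    V=np.array(f['view']);R=V[:3,:3]; return -R.T@V[:3,3], R.T@d
def onz(f,u,v,z,fish=False):
    o,d=ray(f,u,v,fish); return o+d*(z-o[2])/d[2]
def proj(f,p,fish=False):
    F=200/np.tan(np.radians(f['vfov']/2)); V=np.array(f['view']);c=V[:3,:3]@p+V[:3,3]; x,y,z=c[0],-c[1],-c[2]
    if fish:
        r=np.hypot(x,y);k=np.arctan2(r,z)/r*F
    else: k=F/z
    return np.array([f['cx']+k*x,f['cy']+k*y])
E
python3 - <<'E'
from h import *
import pickle
fs={n:grab_frame(n) for n in('scene','side','wrist')}
pickle.dump(fs,open('f0.pkl','wb'))
for n,f in fs.items(): save(n+'0.png',f); print(n,f['vfov'],f['cx'],f['cy'],ray(f,320,200,n=='wrist'))
print(env.state())
E
```

```text
scene 48.861056953736565 313.3320876204911 190.49175929462194 (array([1246.48495583, -619.42155333,  630.30895821]), array([-0.66159219,  0.51593564, -0.54479533]))
side 55.93362959080615 311.2145091985532 195.55971883658503 (array([  27.29429614, -766.00583359,  848.26811418]), array([ 0.46219675,  0.56696974, -0.68235068]))
wrist 65.70646984690485 328.4315560081433 199.27735229412642 (array([ 315.82075336, -487.85534385,  383.85279468]), array([-0.27590688, -0.09641398, -0.95633662]))
{'time_s': 0.15, 'qpos': array([-6.63476207e+01,  1.83438942e+01,  8.96893401e+01, -2.36767166e-03,
        7.20442106e+01, -1.14609071e+00]), 'qvel': array([-0.02349884, -0.05186786, -0.24999898,  0.04268394,  0.03111238,
        0.05244979]), 'effort': array([ 7.18329238e-05, -4.12774014e+01, -2.32154202e+01,  7.27124582e-02,
        4.33535711e-02, -9.80716777e-05]), 'ee_pos': array([ 241.00840612, -521.64259092,  213.31357283]), 'ee_rot': array([-1.79922526e+02,  7.01883394e-04,  2.47992020e+01]), 'force': array([0.3367325 , 0.44264218, 0.58401191]), 'torque': array([-0.01652152,  0.0194817 ,  0.00080745]), 'gripper_force': 0.0, 'gripper_width': 91.28562286829144}
```

View pics/scene0.png

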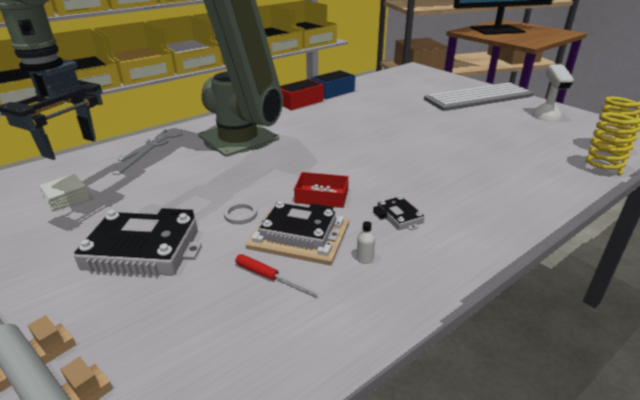

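View pics/side0.png

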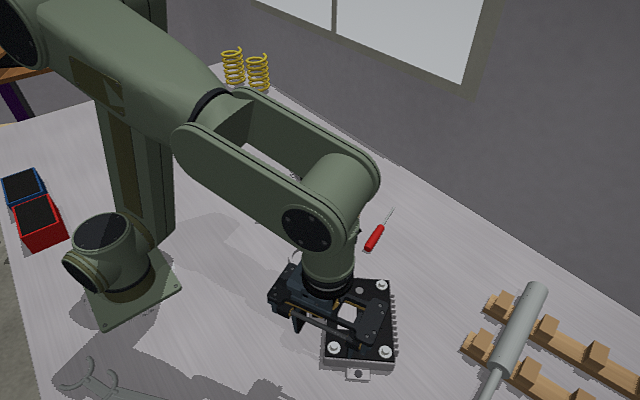

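Scene image: candidates are the large unit (140,240), the middle unit in the plywood nest (298,225) and the small unit (402,212). I choose the one in the nest. The bottle is at (367,243), the tray at (322,190), the perch at (240,213) and the screwdriver at (275,275). In the side view the arm hides the nest. Next is a close crop.

Run:
```python
from h import *
import pickle
f=pickle.load(open('f0.pkl','rb'))['scene']
c=f['color'][170:275,225:385,::-1]
cv2.imwrite('pics/crop1.png',cv2.resize(c,None,fx=5,fy=5,interpolation=cv2.INTER_CUBIC))
```

```text
(no output)
```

View pics/crop1.png

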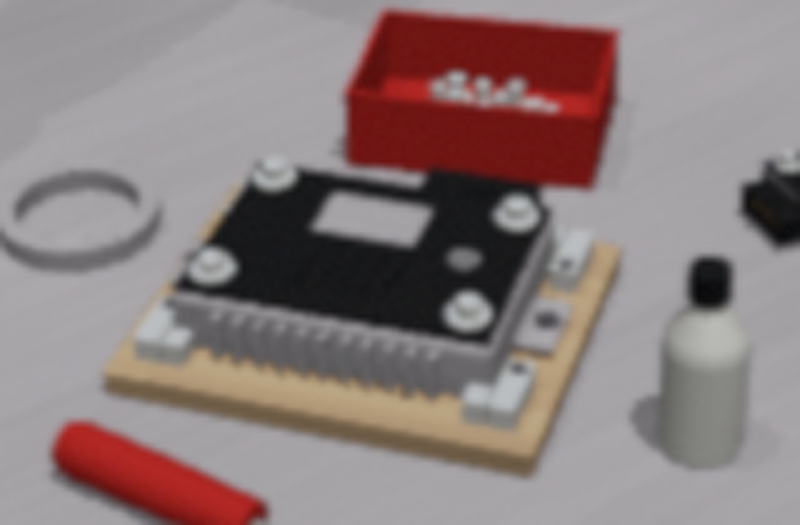

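The crop shows the middle unit with its fins facing the camera and the connector behind, near (480,180). So in crop pixels a = (517,212), b = (212,265), c = (273,172), d = (467,312). Next I measure the rivets by blobs.

```bash
cat > fit.py <<'E'
from h import *
L=np.array([[-39,60],[39,-60],[-39,-60],[39,60]],float)
def rigid(P):
    P=np.array(P)[:,:2];a=L-L.mean(0);b=P-P.mean(0)
    th=np.arctan2((a[:,0]*b[:,1]-a[:,1]*b[:,0]).sum(),(a*b).sum())
    R=np.array([[np.cos(th),-np.sin(th)],[np.sin(th),np.cos(th)]]);t=P.mean(0)-R@L.mean(0)
    Q=L@R.T+t; return Q,t,np.degrees(th),P-Q
def blobs(f,seeds,z,fish=False,thr=110,w=9):
    g=f['color'].min(2);out=[];px=[]
    n,lab,st,ce=cv2.connectedComponentsWithStats((g>thr).astype(np.uint8))
    for s in seeds:
        u,v=map(int,np.round(s))
        best=min((i for i in range(1,n) if 15<st[i,4]<3000),key=lambda i:np.hypot(*(ce[i]-s)))
        px.append((*ce[best].round(1),st[best,4]));out.append(onz(f,*ce[best],z,fish))
    return np.array(out),px
E
python3 - <<'E'
from fit import *
import pickle
f=pickle.load(open('f0.pkl','rb'))['scene']
s=np.array([[517,212],[212,265],[273,172],[467,312]])/5+[225,170]-0.4
for nm,P in(('seed',np.array([onz(f,*q,54) for q in s])),):
    print(P.round(1));Q,t,th,e=rigid(P);print(Q.round(1),t,th,e.round(1))
P,px=blobs(f,s,54,thr=130);print(px);print(rigid(P))
E
```

```text
[[ 598.   -90.6   54. ]
 [ 545.7 -223.2   54. ]
 [ 500.  -160.2   54. ]
 [ 643.6 -155.3   54. ]]
[[ 598.4  -90.9]
 [ 545.3 -223.8]
 [ 500.3 -160. ]
 [ 643.4 -154.6]] [ 571.84553215 -157.31713592] -54.7878804783242 [[-0.4  0.3]
 [ 0.4  0.5]
 [-0.4 -0.1]
 [ 0.3 -0.7]]
[(np.float64(328.0), np.float64(212.4), np.int32(38)), (np.float64(292.5), np.float64(235.2), np.int32(101)), (np.float64(299.1), np.float64(213.4), np.int32(142)), (np.float64(318.3), np.float64(232.0), np.int32(45))]
(array([[ 614.27666785,  -78.27041686],
       [ 597.13493138, -220.36250275],
       [ 537.29839559, -170.32662578],
       [ 674.11320364, -128.30629383]]), array([ 605.70579961, -149.3164598 ]), np.float64(-39.902686520544144), array([[-14.9741405 , -13.25775873],
       [ 21.477456  ,  15.4008626 ],
       [ 23.63750521,  24.32046539],
       [-30.14082072, -26.46356926]]))
```

>>> {"fn": "move_arm", "kwargs": {
  "plan": [
    {"tx": 1.9, "ty": -0.8},
    {"tx": 1.9, "ty": -0.8},
    {"tx": 1.9, "ty": -0.8},
    {"tx": 1.9, "ty": -0.8},
    {"tx": 1.9, "ty": -0.8},
    {"tx": 1.9, "ty": -0.8},
    {"tx": 1.9, "ty": -0.8},
    {"tx": 1.9, "ty": -0.8},
    {"tx": 1.9, "ty": -0.8},
    {"tx": 1.9, "ty": -0.8},
    {"tx": 1.9, "ty": -0.8},
    {"tx": 1.9, "ty": -0.8}
  ],
  "gripper": 0,
  "force": 20
}}

```text
schema error: expected keys tx, ty, tz, wx, wy, wz
```

>>> {"fn": "move_arm", "kwargs": {
  "plan": [
    {"tx": 1.9, "ty": -0.8},
    {"tx": 1.9, "ty": -0.8},
    {"tx": 1.9, "ty": -0.8},
    {"tx": 1.9, "ty": -0.8},
    {"tx": 1.9, "ty": -0.8},
    {"tx": 1.9, "ty": -0.8},
    {"tx": 1.9, "ty": -0.8},
    {"tx": 1.9, "ty": -0.8},
    {"tx": 0, "ty": 0},
    {"tx": 0, "ty": 0},
    {"tx": 0, "ty": 0}
  ]
}}

```text
schema error: expected keys tx, ty, tz, wx, wy, wz
```

Run:
```python
from fit import *
import pickle
fs={n:grab_frame(n) for n in('scene','side','wrist')}
pickle.dump(fs,open('f1.pkl','wb'))
s=env.state();print(s['ee_pos'],s['ee_rot'],s['force'],s['gripper_width'],s['time_s'])
save('wrist1.png',fs['wrist']);save('side1.png',fs['side'])
Q=np.array([[598.4,-90.9],[545.3,-223.8],[500.3,-160],[643.4,-154.6]])
for n in('side','wrist'): print(n,[proj(fs[n],np.array([*q,54]),n=='wrist').round(1) for q in Q])
```

```text
[ 241.09182128 -521.86087786  213.67510704] [-1.79968170e+02  9.45183983e-04  2.47978270e+01] [ 0.18003124 -0.94874095 -0.94755816] 91.32971342111672 0.3
side [array([325.1, 193. ]), array([340.4, 224.7]), array([314.4, 219.3]), array([349.4, 197.5])]
wrist [array([ 162.2, -145.2]), array([ 215.2, -117.6]), array([160.6, -96.3]), array([ 211.9, -164.2])]
```

View pics/wrist1.png

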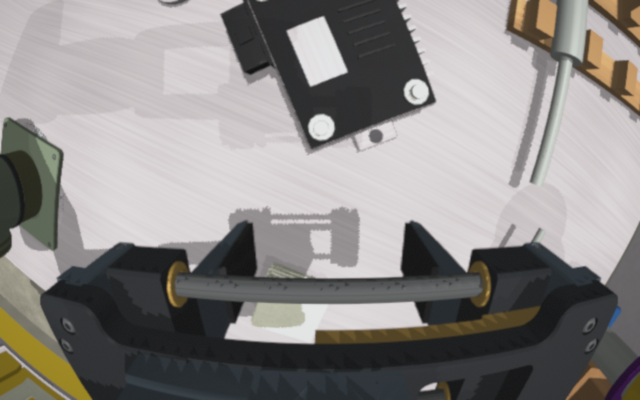

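The rows need all six keys. Image: the wrist camera works and shows the large unit ahead of the fingers at (335,70).

>>> {"fn": "move_arm", "kwargs": {
  "plan": [
    {"tx": 2.1, "ty": -1.2, "tz": 0, "wx": 0, "wy": 0, "wz": 0},
    {"tx": 2.1, "ty": -1.2, "tz": 0, "wx": 0, "wy": 0, "wz": 0},
    {"tx": 2.1, "ty": -1.2, "tz": 0, "wx": 0, "wy": 0, "wz": 0},
    {"tx": 2.1, "ty": -1.2, "tz": 0, "wx": 0, "wy": 0, "wz": 0},
    {"tx": 2.1, "ty": -1.2, "tz": 0, "wx": 0, "wy": 0, "wz": 0},
    {"tx": 2.1, "ty": -1.2, "tz": 0, "wx": 0, "wy": 0, "wz": 0},
    {"tx": 2.1, "ty": -1.2, "tz": 0, "wx": 0, "wy": 0, "wz": 0},
    {"tx": 2.1, "ty": -1.2, "tz": 0, "wx": 0, "wy": 0, "wz": 0},
    {"tx": 2.1, "ty": -1.2, "tz": 0, "wx": 0, "wy": 0, "wz": 0},
    {"tx": 2.1, "ty": -1.2, "tz": 0, "wx": 0, "wy": 0, "wz": 0},
    {"tx": 2.1, "ty": -1.2, "tz": 0, "wx": 0, "wy": 0, "wz": 0},
    {"tx": 2.1, "ty": -1.2, "tz": 0, "wx": 0, "wy": 0, "wz": 0}
  ],
  "gripper": 0,
  "force": 20
}}

```text
time_s: 1.3
ee_pos: [410.1, -284.5, 214.0]
ee_rot: [180.0, -0.0, 24.8]
force: [-0.1, -0.7, -0.4]
gripper_width: 14.3
gripper_force: 0.0
```

>>> {"fn": "move_arm", "kwargs": {
  "plan": [
    {"tx": 2.1, "ty": -1.2, "tz": 0, "wx": 0, "wy": 0, "wz": 0},
    {"tx": 2.1, "ty": -1.2, "tz": 0, "wx": 0, "wy": 0, "wz": 0},
    {"tx": 2.1, "ty": -1.2, "tz": 0, "wx": 0, "wy": 0, "wz": 0},
    {"tx": 2.1, "ty": -1.2, "tz": 0, "wx": 0, "wy": 0, "wz": 0},
    {"tx": 0, "ty": 0, "tz": 0, "wx": 0, "wy": 0, "wz": 0},
    {"tx": 0, "ty": 0, "tz": 0, "wx": 0, "wy": 0, "wz": 0},
    {"tx": 0, "ty": 0, "tz": 0, "wx": 0, "wy": 0, "wz": 0}
  ]
}}

```text
time_s: 1.88
ee_pos: [465.4, -207.0, 213.9]
ee_rot: [180.0, 0.0, 24.8]
force: [0.4, -0.8, 0.5]
gripper_width: 0.5
gripper_force: 0.0
```

Run:
```python
from fit import *
import pickle
fs={n:grab_frame(n) for n in('scene','side','wrist')}
pickle.dump(fs,open('f1.pkl','wb'))
s=env.state();print(s['ee_pos'],s['ee_rot'],s['force'],s['gripper_width'],s['time_s'])
save('wrist2.png',fs['wrist']);save('side2.png',fs['side'])
Q=np.array([[598.4,-90.9],[545.3,-223.8],[500.3,-160],[643.4,-154.6]])
for n in('side','wrist'): print(n,[proj(fs[n],np.array([*q,54]),n=='wrist').round(1) for q in Q])
```

```text
[ 465.14074799 -207.51983934  213.95203247] [1.79991692e+02 1.57834948e-02 2.47233021e+01] [ 0.99042189 -0.92408939  0.49965758] 0.5887575045833785 2.0333
side [array([325.1, 193. ]), array([340.4, 224.7]), array([314.4, 219.3]), array([349.4, 197.5])]
wrist [array([280.5,  29.4]), array([373.2, 124.1]), array([301.2, 136.9]), array([353.1,  16.2])]
```

View pics/wrist2.png

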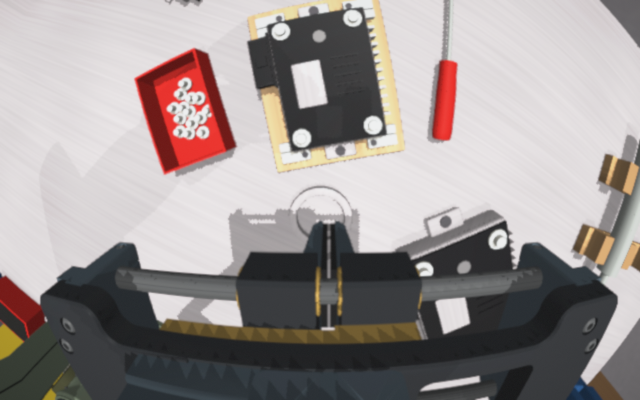

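The wrist image agrees with the scene fix: a (281,31) sits beside the connector at (262,60), with b (373,125), c (302,138) and d (353,18). The tray is at (187,110) and the screwdriver at (445,100). Now I refine.

Run:
```python
from fit import *
import pickle
fs=pickle.load(open('f1.pkl','rb'))
f=fs['wrist'];s=np.array([[281,31],[373,125],[302,138],[353,18]])
for thr in(150,170):
    P,px=blobs(f,s,53,True,thr);print(px);Q,t,th,e=rigid(P);print(Q.round(1),t,th,e.round(1))
f=fs['scene']
s=np.array([[517,212],[212,265],[273,172],[467,312]])/5+[225,170]-0.4
for thr in (150,170,190):
    P,px=blobs(f,s,53,thr=thr);print(px);Q,t,th,e=rigid(P);print(Q.round(1),t,th,e.round(1))
print('bottle',onz(fs['scene'],365,259,0))
```

```text
[(np.float64(280.4), np.float64(31.0), np.int32(252)), (np.float64(372.5), np.float64(124.7), np.int32(269)), (np.float64(301.4), np.float64(137.7), np.int32(268)), (np.float64(352.3), np.float64(17.9), np.int32(250))]
[[ 597.   -91. ]
 [ 544.2 -224. ]
 [ 499.1 -160.4]
 [ 642.1 -154.6]] [ 570.59239862 -157.48910726] -54.646764136166134 [[-0.1 -0.5]
 [ 0.2  0.5]
 [ 0.5 -0.1]
 [-0.5  0. ]]
[(np.float64(280.4), np.float64(31.1), np.int32(237)), (np.float64(372.6), np.float64(124.7), np.int32(258)), (np.float64(301.4), np.float64(137.7), np.int32(260)), (np.float64(352.3), np.float64(17.6), np.int32(228))]
[[ 597.   -90.9]
 [ 544.4 -224. ]
 [ 499.2 -160.5]
 [ 642.2 -154.5]] [ 570.66473452 -157.48783447] -54.594565933934746 [[-0.2 -0.5]
 [ 0.1  0.4]
 [ 0.4  0. ]
 [-0.2  0.1]]
[(np.float64(328.5), np.float64(212.4), np.int32(25)), (np.float64(266.8), np.float64(222.9), np.int32(36)), (np.float64(299.2), np.float64(213.6), np.int32(97)), (np.float64(318.6), np.float64(231.9), np.int32(30))]
[[ 616.8  -88. ]
 [ 557.3 -218.2]
 [ 515.5 -152.3]
 [ 658.6 -153.9]] [ 587.036142   -153.08393381] -57.59134902153309 [[-17.8  -1.9]
 [-12.   -5.4]
 [ 45.4   6.7]
 [-15.6   0.6]]
[(np.float64(339.5), np.float64(218.1), np.int32(27)), (np.float64(256.4), np.float64(235.1), np.int32(40)), (np.float64(256.4), np.float64(235.1), np.int32(40)), (np.float64(324.5), np.float64(248.0), np.int32(45))]
[[ 623.2 -126.8]
 [ 608.8 -269.2]
 [ 548.  -220.3]
 [ 684.  -175.6]] [ 615.97700173 -197.95793616] -38.80658332664615 [[  8.6  42.2]
 [-39.6   4.3]
 [ 21.2 -44.6]
 [  9.8  -1.9]]Traceback (most recent call last):
  File "<stdin>", line 10, in <module>
  File "fit.py", line 13, in blobs
    best=min((i for i in range(1,n) if 15<st[i,4]<3000),key=lambda i:np.hypot(*(ce[i]-s)))
ValueError: min() iterable argument is empty
```

>>> {"fn": "move_arm", "kwargs": {
  "plan": [
    {"tx": 2.11, "ty": -0.63, "tz": 1, "wx": 0, "wy": 0, "wz": 0},
    {"tx": 2.11, "ty": -0.63, "tz": 1, "wx": 0, "wy": 0, "wz": 0},
    {"tx": 2.11, "ty": -0.63, "tz": 1, "wx": 0, "wy": 0, "wz": 0},
    {"tx": 2.11, "ty": -0.63, "tz": 1, "wx": 0, "wy": 0, "wz": 0},
    {"tx": 2.11, "ty": -0.63, "tz": 1, "wx": 0, "wy": 0, "wz": 0},
    {"tx": 2.11, "ty": -0.63, "tz": 1, "wx": 0, "wy": 0, "wz": 0},
    {"tx": 2.11, "ty": -0.63, "tz": 1, "wx": 0, "wy": 0, "wz": 0},
    {"tx": 2.11, "ty": -0.63, "tz": 1, "wx": 0, "wy": 0, "wz": 0},
    {"tx": 0, "ty": 0, "tz": 2, "wx": 0, "wy": 0, "wz": 0},
    {"tx": 0, "ty": 0, "tz": 2, "wx": 0, "wy": 0, "wz": 0},
    {"tx": 0, "ty": 0, "tz": 1.5, "wx": 0, "wy": 0, "wz": 0},
    {"tx": 0, "ty": 0, "tz": 0, "wx": 0, "wy": 0, "wz": 0}
  ]
}}

```text
time_s: 3.03
ee_pos: [595.2, -90.6, 75.6]
ee_rot: [-179.8, 0.3, 24.7]
force: [-0.5, 0.9, 0.1]
gripper_width: 1.0
gripper_force: 0.0
```

>>> {"fn": "move_arm", "kwargs": {
  "plan": [
    {"tx": 0, "ty": 0, "tz": 0, "wx": 0, "wy": 0, "wz": 0},
    {"tx": 0, "ty": 0, "tz": 0, "wx": 0, "wy": 0, "wz": 0},
    {"tx": 0, "ty": 0, "tz": 0, "wx": 0, "wy": 0, "wz": 0}
  ]
}}

```text
time_s: 3.28
ee_pos: [598.7, -90.8, 80.4]
ee_rot: [179.9, -0.1, 24.8]
force: [-0.0, -0.0, -0.1]
gripper_width: 0.3
gripper_force: 0.0
```

Run:
```python
from fit import *
fs={n:grab_frame(n) for n in('scene','side')}
print(env.state()['ee_pos'],env.state()['ee_rot'])
f=fs['scene'];print('bottle',onz(f,365,259,0), 'a px',proj(f,np.array([597.5,-91,58])),proj(fs['side'],np.array([597.5,-91,58])))
a=cv2.resize(f['color'][150:270,260:380,::-1],None,fx=3.3,fy=3.3,interpolation=2)
b=cv2.resize(fs['side']['color'][135:255,265:385,::-1],None,fx=3.3,fy=3.3,interpolation=2)
cv2.imwrite('pics/c3.png',np.hstack([a,b]))
```

```text
[598.43564761 -90.59532848  80.24385027] [ 1.79918645e+02 -1.12443149e-01  2.47746566e+01]
bottle [726.63312574 -91.24623768   0.        ] a px [327.71884807 210.53081934] [324.94181151 192.14573276]
```

View pics/c3.png

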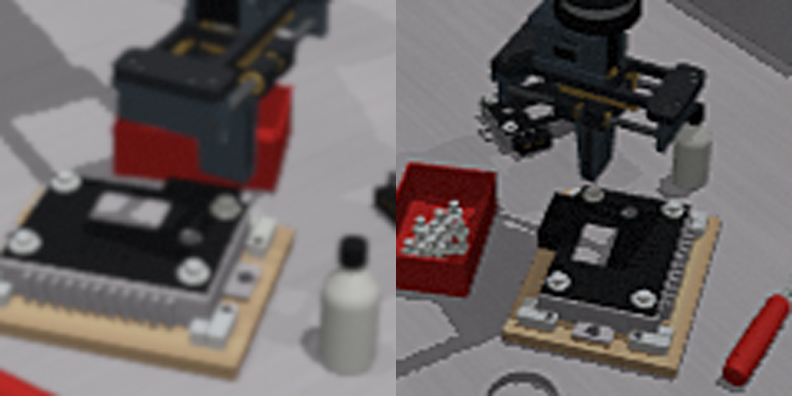

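Both views show the closed fingertips straight above rivet a, (224,205) left half and (594,193) right half. The bottle is over 100 mm from the rivets. Descending gently.

>>> {"fn": "move_arm", "kwargs": {
  "plan": [
    {"tx": 0, "ty": 0, "tz": 0.6, "wx": 0, "wy": 0, "wz": 0},
    {"tx": 0, "ty": 0, "tz": 0.6, "wx": 0, "wy": 0, "wz": 0},
    {"tx": 0, "ty": 0, "tz": 0.4, "wx": 0, "wy": 0, "wz": 0},
    {"tx": 0, "ty": 0, "tz": 0.2, "wx": 0, "wy": 0, "wz": 0},
    {"tx": 0, "ty": 0, "tz": 0.2, "wx": 0, "wy": 0, "wz": 0},
    {"tx": 0, "ty": 0, "tz": 0.2, "wx": 0, "wy": 0, "wz": 0},
    {"tx": 0, "ty": 0, "tz": 0.1, "wx": 0, "wy": 0, "wz": 0},
    {"tx": 0, "ty": 0, "tz": 0.1, "wx": 0, "wy": 0, "wz": 0},
    {"tx": 0, "ty": 0, "tz": 0, "wx": 0, "wy": 0, "wz": 0},
    {"tx": 0, "ty": 0, "tz": 0, "wx": 0, "wy": 0, "wz": 0}
  ]
}}

```text
time_s: 4.22
ee_pos: [597.9, -90.3, 54.9]
ee_rot: [180.0, -0.0, 24.8]
force: [0.2, 0.4, 1.3]
gripper_width: 0.4
gripper_force: 0.4
```

>>> {"fn": "move_arm", "kwargs": {
  "plan": [
    {"tx": 0, "ty": 0, "tz": 0.1, "wx": 0, "wy": 0, "wz": 0},
    {"tx": 0, "ty": 0, "tz": 0.1, "wx": 0, "wy": 0, "wz": 0},
    {"tx": 0, "ty": 0, "tz": 0, "wx": 0, "wy": 0, "wz": 0}
  ]
}}

```text
time_s: 4.47
ee_pos: [597.9, -90.3, 52.9]
ee_rot: [180.0, -0.0, 24.8]
force: [-0.1, -0.6, 1.0]
gripper_width: 0.8
gripper_force: 1.0
```

>>> {"fn": "move_arm", "kwargs": {
  "plan": [
    {"tx": 0, "ty": 0, "tz": 0.05, "wx": 0, "wy": 0, "wz": 0},
    {"tx": 0, "ty": 0, "tz": 0, "wx": 0, "wy": 0, "wz": 0},
    {"tx": 0, "ty": 0, "tz": 0, "wx": 0, "wy": 0, "wz": 0}
  ]
}}

```text
time_s: 4.72
ee_pos: [597.9, -90.2, 52.8]
ee_rot: [180.0, -0.0, 24.8]
force: [-1.6, 0.0, 4.7]
gripper_width: 0.5
gripper_force: 2.3
```

>>> {"fn": "move_arm", "kwargs": {
  "plan": [
    {"tx": 0, "ty": 0, "tz": 0.05, "wx": 0, "wy": 0, "wz": 0},
    {"tx": 0, "ty": 0, "tz": 0, "wx": 0, "wy": 0, "wz": 0},
    {"tx": 0, "ty": 0, "tz": 0, "wx": 0, "wy": 0, "wz": 0}
  ]
}}

```text
time_s: 4.97
ee_pos: [598.0, -90.3, 52.7]
ee_rot: [180.0, -0.0, 24.8]
force: [-1.9, 0.8, 7.0]
gripper_width: -0.1
gripper_force: 3.6
```

>>> {"fn": "move_arm", "kwargs": {
  "plan": [
    {"tx": 0, "ty": 0, "tz": 0.05, "wx": 0, "wy": 0, "wz": 0},
    {"tx": 0, "ty": 0, "tz": 0, "wx": 0, "wy": 0, "wz": 0},
    {"tx": 0, "ty": 0, "tz": 0, "wx": 0, "wy": 0, "wz": 0}
  ]
}}

```text
time_s: 5.22
ee_pos: [598.0, -90.3, 52.7]
ee_rot: [180.0, -0.0, 24.8]
force: [-2.7, -0.3, 9.4]
gripper_width: 0.2
gripper_force: 4.9
```

>>> {"fn": "move_arm", "kwargs": {
  "plan": [
    {"tx": 0, "ty": 0, "tz": -0.5, "wx": 0, "wy": 0, "wz": 0},
    {"tx": 0, "ty": 0, "tz": -1.2, "wx": 0, "wy": 0, "wz": 0},
    {"tx": 0, "ty": 0, "tz": -1.2, "wx": 0, "wy": 0, "wz": 0},
    {"tx": -1.3, "ty": 1.24, "tz": 0, "wx": 0, "wy": 0, "wz": 0},
    {"tx": -1.3, "ty": 1.24, "tz": 0, "wx": 0, "wy": 0, "wz": 0},
    {"tx": -1.3, "ty": 1.24, "tz": 0, "wx": 0, "wy": 0, "wz": 0},
    {"tx": -1.3, "ty": 1.24, "tz": 0, "wx": 0, "wy": 0, "wz": 0},
    {"tx": -1.3, "ty": 1.24, "tz": 0, "wx": 0, "wy": 0, "wz": 0},
    {"tx": -1.3, "ty": 1.24, "tz": 0, "wx": 0, "wy": 0, "wz": 0},
    {"tx": -1.3, "ty": 1.24, "tz": 0, "wx": 0, "wy": 0, "wz": 0},
    {"tx": -1.3, "ty": 1.24, "tz": 0, "wx": 0, "wy": 0, "wz": 0},
    {"tx": 0, "ty": 0, "tz": 0, "wx": 0, "wy": 0, "wz": 0}
  ]
}}

```text
time_s: 6.22
ee_pos: [544.1, -226.5, 80.1]
ee_rot: [179.9, 0.0, 24.7]
force: [1.4, -0.0, -0.3]
gripper_width: 0.5
gripper_force: 0.0
```

>>> {"fn": "move_arm", "kwargs": {
  "plan": [
    {"tx": 0, "ty": 0, "tz": 0, "wx": 0, "wy": 0, "wz": 0},
    {"tx": 0, "ty": 0, "tz": 0, "wx": 0, "wy": 0, "wz": 0},
    {"tx": 0, "ty": 0, "tz": 0, "wx": 0, "wy": 0, "wz": 0}
  ]
}}

```text
time_s: 6.47
ee_pos: [545.3, -223.1, 80.3]
ee_rot: [-180.0, -0.0, 24.8]
force: [0.1, 0.2, -0.2]
gripper_width: 0.8
gripper_force: 0.0
```

Run:
```python
from fit import *
f,g,w=grab_frame('scene'),grab_frame('side'),grab_frame('wrist')
a=cv2.resize(f['color'][170:270,260:360,::-1],None,fx=4,fy=4,interpolation=2)
b=cv2.resize(g['color'][150:250,280:380,::-1],None,fx=4,fy=4,interpolation=2)
cv2.imwrite('pics/c4.png',np.hstack([a,b]))
```

```text
(no output)
```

View pics/c4.png

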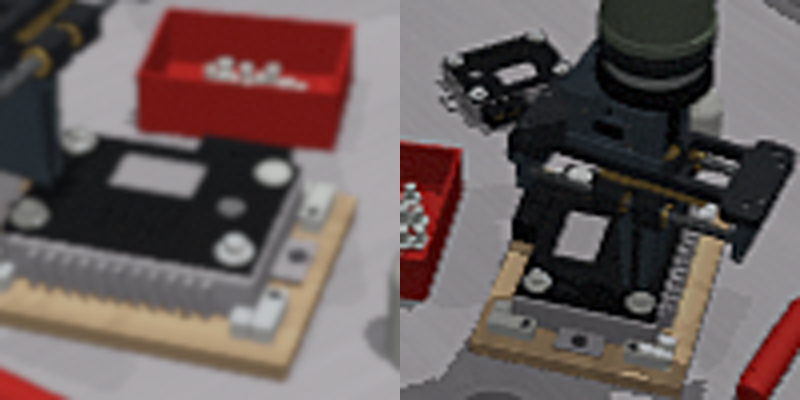

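Rivet a at (273,172) is now flat, unlike d at (233,247), whose pin still stands. The fingers are over b. Pressing b.

>>> {"fn": "move_arm", "kwargs": {
  "plan": [
    {"tx": 0, "ty": 0, "tz": 0.6, "wx": 0, "wy": 0, "wz": 0},
    {"tx": 0, "ty": 0, "tz": 0.6, "wx": 0, "wy": 0, "wz": 0},
    {"tx": 0, "ty": 0, "tz": 0.4, "wx": 0, "wy": 0, "wz": 0},
    {"tx": 0, "ty": 0, "tz": 0.3, "wx": 0, "wy": 0, "wz": 0},
    {"tx": 0, "ty": 0, "tz": 0.2, "wx": 0, "wy": 0, "wz": 0},
    {"tx": 0, "ty": 0, "tz": 0.2, "wx": 0, "wy": 0, "wz": 0},
    {"tx": 0, "ty": 0, "tz": 0.1, "wx": 0, "wy": 0, "wz": 0},
    {"tx": 0, "ty": 0, "tz": 0.1, "wx": 0, "wy": 0, "wz": 0},
    {"tx": 0, "ty": 0, "tz": 0.1, "wx": 0, "wy": 0, "wz": 0},
    {"tx": 0, "ty": 0, "tz": 0.1, "wx": 0, "wy": 0, "wz": 0},
    {"tx": 0, "ty": 0, "tz": 0, "wx": 0, "wy": 0, "wz": 0},
    {"tx": 0, "ty": 0, "tz": 0, "wx": 0, "wy": 0, "wz": 0}
  ]
}}

```text
time_s: 7.62
ee_pos: [544.7, -223.8, 53.4]
ee_rot: [-180.0, 0.0, 24.8]
force: [-1.0, 0.8, 3.2]
gripper_width: 0.4
gripper_force: 1.2
```

>>> {"fn": "move_arm", "kwargs": {
  "plan": [
    {"tx": 0, "ty": 0, "tz": 0.05, "wx": 0, "wy": 0, "wz": 0},
    {"tx": 0, "ty": 0, "tz": 0, "wx": 0, "wy": 0, "wz": 0},
    {"tx": 0, "ty": 0, "tz": 0, "wx": 0, "wy": 0, "wz": 0}
  ]
}}

```text
time_s: 7.87
ee_pos: [544.8, -223.8, 52.9]
ee_rot: [-180.0, 0.0, 24.8]
force: [-2.1, 1.4, 2.9]
gripper_width: 0.5
gripper_force: 1.3
```

>>> {"fn": "move_arm", "kwargs": {
  "plan": [
    {"tx": 0, "ty": 0, "tz": 0.1, "wx": 0, "wy": 0, "wz": 0},
    {"tx": 0, "ty": 0, "tz": 0, "wx": 0, "wy": 0, "wz": 0},
    {"tx": 0, "ty": 0, "tz": 0, "wx": 0, "wy": 0, "wz": 0}
  ]
}}

```text
time_s: 8.12
ee_pos: [544.9, -223.9, 52.7]
ee_rot: [180.0, 0.0, 24.8]
force: [-3.1, 1.0, 7.1]
gripper_width: 0.3
gripper_force: 3.7
```

>>> {"fn": "move_arm", "kwargs": {
  "plan": [
    {"tx": 0, "ty": 0, "tz": 0.05, "wx": 0, "wy": 0, "wz": 0},
    {"tx": 0, "ty": 0, "tz": 0, "wx": 0, "wy": 0, "wz": 0},
    {"tx": 0, "ty": 0, "tz": 0, "wx": 0, "wy": 0, "wz": 0}
  ]
}}

```text
time_s: 8.37
ee_pos: [544.9, -223.9, 52.6]
ee_rot: [180.0, -0.0, 24.8]
force: [-4.0, 1.9, 9.6]
gripper_width: 0.5
gripper_force: 5.0
```

>>> {"fn": "move_arm", "kwargs": {
  "plan": [
    {"tx": 0, "ty": 0, "tz": -0.5, "wx": 0, "wy": 0, "wz": 0},
    {"tx": 0, "ty": 0, "tz": -1.2, "wx": 0, "wy": 0, "wz": 0},
    {"tx": 0, "ty": 0, "tz": -1.2, "wx": 0, "wy": 0, "wz": 0},
    {"tx": -0.24, "ty": -1.28, "tz": 0, "wx": 0, "wy": 0, "wz": 0},
    {"tx": -0.24, "ty": -1.28, "tz": 0, "wx": 0, "wy": 0, "wz": 0},
    {"tx": -0.24, "ty": -1.28, "tz": 0, "wx": 0, "wy": 0, "wz": 0},
    {"tx": -0.24, "ty": -1.28, "tz": 0, "wx": 0, "wy": 0, "wz": 0},
    {"tx": -0.24, "ty": -1.28, "tz": 0, "wx": 0, "wy": 0, "wz": 0},
    {"tx": -0.24, "ty": -1.28, "tz": 0, "wx": 0, "wy": 0, "wz": 0},
    {"tx": 0, "ty": 0, "tz": 0, "wx": 0, "wy": 0, "wz": 0},
    {"tx": 0, "ty": 0, "tz": 0, "wx": 0, "wy": 0, "wz": 0},
    {"tx": 0, "ty": 0, "tz": 0, "wx": 0, "wy": 0, "wz": 0}
  ]
}}

```text
time_s: 9.37
ee_pos: [500.4, -160.5, 80.7]
ee_rot: [179.9, -0.1, 24.8]
force: [0.5, -0.5, 0.9]
gripper_width: 0.5
gripper_force: 0.0
```

Run:
```python
from fit import *
f,g=grab_frame('scene'),grab_frame('side')
a=cv2.resize(f['color'][170:270,240:340,::-1],None,fx=4,fy=4,interpolation=2)
b=cv2.resize(g['color'][150:250,280:380,::-1],None,fx=4,fy=4,interpolation=2)
cv2.imwrite('pics/c5.png',np.hstack([a,b]))
```

```text
(no output)
```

View pics/c5.png

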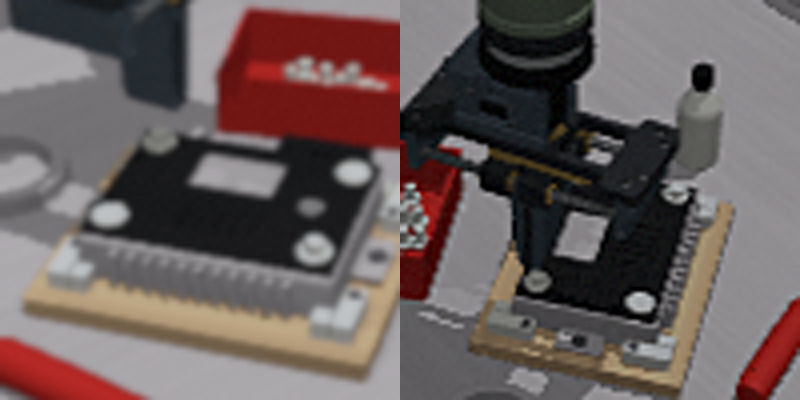

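Rivets a (353,172) and b (110,214) are both flat now. The fingers are above c at (160,140). Pressing c.

>>> {"fn": "move_arm", "kwargs": {
  "plan": [
    {"tx": 0, "ty": 0, "tz": 0.6, "wx": 0, "wy": 0, "wz": 0},
    {"tx": 0, "ty": 0, "tz": 0.6, "wx": 0, "wy": 0, "wz": 0},
    {"tx": 0, "ty": 0, "tz": 0.4, "wx": 0, "wy": 0, "wz": 0},
    {"tx": 0, "ty": 0, "tz": 0.3, "wx": 0, "wy": 0, "wz": 0},
    {"tx": 0, "ty": 0, "tz": 0.2, "wx": 0, "wy": 0, "wz": 0},
    {"tx": 0, "ty": 0, "tz": 0.2, "wx": 0, "wy": 0, "wz": 0},
    {"tx": 0, "ty": 0, "tz": 0.1, "wx": 0, "wy": 0, "wz": 0},
    {"tx": 0, "ty": 0, "tz": 0.1, "wx": 0, "wy": 0, "wz": 0},
    {"tx": 0, "ty": 0, "tz": 0.1, "wx": 0, "wy": 0, "wz": 0},
    {"tx": 0, "ty": 0, "tz": 0.1, "wx": 0, "wy": 0, "wz": 0},
    {"tx": 0, "ty": 0, "tz": 0, "wx": 0, "wy": 0, "wz": 0},
    {"tx": 0, "ty": 0, "tz": 0, "wx": 0, "wy": 0, "wz": 0}
  ]
}}

```text
time_s: 10.47
ee_pos: [499.9, -160.3, 53.4]
ee_rot: [180.0, -0.0, 24.8]
force: [-0.4, -0.3, 0.2]
gripper_width: 0.4
gripper_force: 0.1
```

>>> {"fn": "move_arm", "kwargs": {
  "plan": [
    {"tx": 0, "ty": 0, "tz": 0.05, "wx": 0, "wy": 0, "wz": 0},
    {"tx": 0, "ty": 0, "tz": 0.05, "wx": 0, "wy": 0, "wz": 0},
    {"tx": 0, "ty": 0, "tz": 0.05, "wx": 0, "wy": 0, "wz": 0},
    {"tx": 0, "ty": 0, "tz": 0, "wx": 0, "wy": 0, "wz": 0},
    {"tx": 0, "ty": 0, "tz": 0, "wx": 0, "wy": 0, "wz": 0}
  ]
}}

```text
time_s: 10.88
ee_pos: [500.0, -160.3, 52.7]
ee_rot: [180.0, -0.0, 24.8]
force: [-2.7, 0.8, 6.5]
gripper_width: 0.4
gripper_force: 3.5
```

>>> {"fn": "move_arm", "kwargs": {
  "plan": [
    {"tx": 0, "ty": 0, "tz": 0.05, "wx": 0, "wy": 0, "wz": 0},
    {"tx": 0, "ty": 0, "tz": 0, "wx": 0, "wy": 0, "wz": 0},
    {"tx": 0, "ty": 0, "tz": 0, "wx": 0, "wy": 0, "wz": 0}
  ]
}}

```text
time_s: 11.13
ee_pos: [500.0, -160.3, 52.6]
ee_rot: [180.0, -0.1, 24.8]
force: [-2.4, 0.5, 9.5]
gripper_width: 0.7
gripper_force: 5.1
```

>>> {"fn": "move_arm", "kwargs": {
  "plan": [
    {"tx": 0, "ty": 0, "tz": -0.5, "wx": 0, "wy": 0, "wz": 0},
    {"tx": 0, "ty": 0, "tz": -1.2, "wx": 0, "wy": 0, "wz": 0},
    {"tx": 0, "ty": 0, "tz": -1.2, "wx": 0, "wy": 0, "wz": 0},
    {"tx": 1.65, "ty": 0.68, "tz": 0, "wx": 0, "wy": 0, "wz": 0},
    {"tx": 1.65, "ty": 0.68, "tz": 0, "wx": 0, "wy": 0, "wz": 0},
    {"tx": 1.65, "ty": 0.68, "tz": 0, "wx": 0, "wy": 0, "wz": 0},
    {"tx": 1.65, "ty": 0.68, "tz": 0, "wx": 0, "wy": 0, "wz": 0},
    {"tx": 1.65, "ty": 0.68, "tz": 0, "wx": 0, "wy": 0, "wz": 0},
    {"tx": 1.65, "ty": 0.68, "tz": 0, "wx": 0, "wy": 0, "wz": 0},
    {"tx": 1.65, "ty": 0.68, "tz": 0, "wx": 0, "wy": 0, "wz": 0},
    {"tx": 1.65, "ty": 0.68, "tz": 0, "wx": 0, "wy": 0, "wz": 0},
    {"tx": 0, "ty": 0, "tz": 0, "wx": 0, "wy": 0, "wz": 0}
  ]
}}

```text
time_s: 12.13
ee_pos: [645.9, -154.2, 80.1]
ee_rot: [179.9, -0.2, 24.8]
force: [-0.1, -0.0, 0.1]
gripper_width: 0.7
gripper_force: 0.0
```

>>> {"fn": "move_arm", "kwargs": {
  "plan": [
    {"tx": 0, "ty": 0, "tz": 0, "wx": 0, "wy": 0, "wz": 0},
    {"tx": 0, "ty": 0, "tz": 0, "wx": 0, "wy": 0, "wz": 0},
    {"tx": 0, "ty": 0, "tz": 0, "wx": 0, "wy": 0, "wz": 0}
  ]
}}

```text
time_s: 12.38
ee_pos: [641.2, -154.3, 80.3]
ee_rot: [-180.0, 0.1, 24.8]
force: [-0.5, -1.3, 0.4]
gripper_width: 0.4
gripper_force: 0.0
```

>>> {"fn": "move_arm", "kwargs": {
  "plan": [
    {"tx": 0, "ty": 0, "tz": 0.6, "wx": 0, "wy": 0, "wz": 0},
    {"tx": 0, "ty": 0, "tz": 0.6, "wx": 0, "wy": 0, "wz": 0},
    {"tx": 0, "ty": 0, "tz": 0.4, "wx": 0, "wy": 0, "wz": 0},
    {"tx": 0, "ty": 0, "tz": 0.3, "wx": 0, "wy": 0, "wz": 0},
    {"tx": 0, "ty": 0, "tz": 0.2, "wx": 0, "wy": 0, "wz": 0},
    {"tx": 0, "ty": 0, "tz": 0.2, "wx": 0, "wy": 0, "wz": 0},
    {"tx": 0, "ty": 0, "tz": 0.1, "wx": 0, "wy": 0, "wz": 0},
    {"tx": 0, "ty": 0, "tz": 0.1, "wx": 0, "wy": 0, "wz": 0},
    {"tx": 0, "ty": 0, "tz": 0.1, "wx": 0, "wy": 0, "wz": 0},
    {"tx": 0, "ty": 0, "tz": 0.1, "wx": 0, "wy": 0, "wz": 0},
    {"tx": 0, "ty": 0, "tz": 0, "wx": 0, "wy": 0, "wz": 0},
    {"tx": 0, "ty": 0, "tz": 0, "wx": 0, "wy": 0, "wz": 0}
  ]
}}

```text
time_s: 13.38
ee_pos: [642.7, -154.3, 53.4]
ee_rot: [180.0, -0.0, 24.8]
force: [-0.3, 0.7, 0.9]
gripper_width: 0.3
gripper_force: 0.5
```

>>> {"fn": "move_arm", "kwargs": {
  "plan": [
    {"tx": 0, "ty": 0, "tz": 0.05, "wx": 0, "wy": 0, "wz": 0},
    {"tx": 0, "ty": 0, "tz": 0.05, "wx": 0, "wy": 0, "wz": 0},
    {"tx": 0, "ty": 0, "tz": 0.05, "wx": 0, "wy": 0, "wz": 0},
    {"tx": 0, "ty": 0, "tz": 0, "wx": 0, "wy": 0, "wz": 0},
    {"tx": 0, "ty": 0, "tz": 0, "wx": 0, "wy": 0, "wz": 0}
  ]
}}

```text
time_s: 13.8
ee_pos: [642.8, -154.3, 52.8]
ee_rot: [180.0, -0.1, 24.8]
force: [-1.3, 0.0, 6.3]
gripper_width: 0.6
gripper_force: 2.8
```

Finish d, lift, and back off toward the starting area for a check.

>>> {"fn": "move_arm", "kwargs": {
  "plan": [
    {"tx": 0, "ty": 0, "tz": 0.06, "wx": 0, "wy": 0, "wz": 0},
    {"tx": 0, "ty": 0, "tz": 0, "wx": 0, "wy": 0, "wz": 0},
    {"tx": 0, "ty": 0, "tz": 0, "wx": 0, "wy": 0, "wz": 0}
  ]
}}

```text
time_s: 14.05
ee_pos: [642.8, -154.3, 52.7]
ee_rot: [179.9, -0.1, 24.8]
force: [-2.4, 0.7, 8.1]
gripper_width: 0.7
gripper_force: 4.0
```

>>> {"fn": "move_arm", "kwargs": {
  "plan": [
    {"tx": 0, "ty": 0, "tz": -0.5, "wx": 0, "wy": 0, "wz": 0},
    {"tx": 0, "ty": 0, "tz": -2, "wx": 0, "wy": 0, "wz": 0},
    {"tx": 0, "ty": 0, "tz": -2.5, "wx": 0, "wy": 0, "wz": 0},
    {"tx": 0, "ty": 0, "tz": -2.5, "wx": 0, "wy": 0, "wz": 0},
    {"tx": 0, "ty": 0, "tz": -2.5, "wx": 0, "wy": 0, "wz": 0},
    {"tx": 0, "ty": 0, "tz": -2.5, "wx": 0, "wy": 0, "wz": 0},
    {"tx": 0, "ty": 0, "tz": -2.5, "wx": 0, "wy": 0, "wz": 0},
    {"tx": -2, "ty": 0, "tz": 0, "wx": 0, "wy": 0, "wz": 0},
    {"tx": -2, "ty": 0, "tz": 0, "wx": 0, "wy": 0, "wz": 0},
    {"tx": -2, "ty": 0, "tz": 0, "wx": 0, "wy": 0, "wz": 0},
    {"tx": -2, "ty": 0, "tz": 0, "wx": 0, "wy": 0, "wz": 0},
    {"tx": -2, "ty": 0, "tz": 0, "wx": 0, "wy": 0, "wz": 0}
  ]
}}

```text
time_s: 15.05
ee_pos: [551.1, -196.6, 201.2]
ee_rot: [180.0, -0.0, 24.8]
force: [0.8, 0.2, 0.8]
gripper_width: 0.3
gripper_force: 0.0
```

>>> {"fn": "move_arm", "kwargs": {
  "plan": [
    {"tx": -2, "ty": 0, "tz": 0, "wx": 0, "wy": 0, "wz": 0},
    {"tx": -2, "ty": 0, "tz": 0, "wx": 0, "wy": 0, "wz": 0},
    {"tx": -2, "ty": 0, "tz": 0, "wx": 0, "wy": 0, "wz": 0},
    {"tx": -2, "ty": 0, "tz": 0, "wx": 0, "wy": 0, "wz": 0},
    {"tx": -2, "ty": 0, "tz": 0, "wx": 0, "wy": 0, "wz": 0},
    {"tx": 0, "ty": 0, "tz": 0, "wx": 0, "wy": 0, "wz": 0},
    {"tx": 0, "ty": 0, "tz": 0, "wx": 0, "wy": 0, "wz": 0},
    {"tx": 0, "ty": 0, "tz": 0, "wx": 0, "wy": 0, "wz": 0}
  ]
}}

```text
time_s: 15.72
ee_pos: [461.6, -238.2, 201.5]
ee_rot: [180.0, -0.1, 24.8]
force: [-0.0, -0.4, 0.5]
gripper_width: 0.5
gripper_force: 0.0
```

Run:
```python
from fit import *
f,g=grab_frame('scene'),grab_frame('wrist')
a=cv2.resize(f['color'][170:270,240:340,::-1],None,fx=4,fy=4,interpolation=2)
b=cv2.resize(g['color'][0:200,220:420,::-1],None,fx=2,fy=2,interpolation=2)
cv2.imwrite('pics/c6.png',np.hstack([a,b]))
```

```text
(no output)
```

View pics/c6.png

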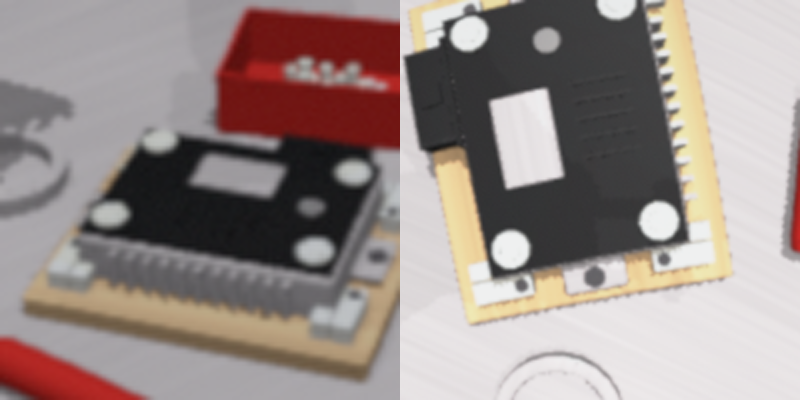

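All four rivets, at (353,172), (110,214), (160,140) and (313,250), are flat with no pin standing. The unit sits in its nest and the arm is clear.

```bash
python3 -c "
from workcell import env
print(env.job_done())"
```

```text
the job is handed in; nothing more can be done
None
```

All four rivets were pressed home to their stops in the order a, b, c, d at no more than 10 N; the unit is still in its nest, nothing around it was touched, and the job was handed in at about 16 s.

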